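# Click the press stud shut with the snap pliers

## Robot

A 6-joint arm with a two-finger parallel gripper is mounted at the origin on the work surface; the furniture and walls round the work are solid. World frame = base frame: x ahead of the robot, y to its left, z up, the work surface at z = 0. Lengths are in m, angles in rad, forces in N, time in s.
With the tool pointing down it reaches from about 0.275 to 0.85 m from the base axis. Payload 5.2 kg.
Tool frame: the origin (TCP) lies between the finger pads; the fingertips stand finger_overhang ahead of it and the grasp point (between the pads) lies 3 mm ahead of it (finger_overhang is the distance from the TCP to the fingertips, in m); z points along the fingers, y is the line along which they close (so a half turn about z gives the same grasp; the last joint's range is limited). The gripper opens to 85 mm and grips with 20 to 120 N. Pads are 22 mm wide; open, the fingers measure 114 mm over their backs; the gripper's body (76 mm by 85 mm) begins 54 mm behind the grasp point. The pads swing forward as they close: fully open they stand 13 mm farther back than shut.
Start: joints at [-1.392, 0.259, 1.535, -0, 1.348, -0.203], TCP at [0.205, -0.51, 0.253] pointing down, gripper open.
Joint ranges: [-3.14, 3.14], [-0.91, 2.08], [0.19, 2.58], [-1.22, 4.36], [0.22, 2.71], [-3.12, 3.12]. Speed limits (rad/s): [2.57, 2.57, 3.14, 3.14, 3.14, 3.14].

## Interface

Orientations are given as [roll, pitch, yaw] about the fixed x, y, z axes, in that order (R = Rz(yaw) Ry(pitch) Rx(roll)).
In Python, from workcell import read_state, grab_frame, job_done, finger_overhang gives the robot as it stands.
- The arm moves only by the tool step_arm, never from a script. Its argument "rows" is one flat list of numbers, 7 for each row, row after row: the shift along the tool's x, y, z in cm, then the turn, a rotation vector about the tool's x, y, z in rad, then the closure, from 0 (fully open) to 1 (shut). A call has 1 to 10 rows; each row is the pose to reach, as a shift and turn from the pose commanded when the call began, along the tool's axes at that moment; what a row does not reach only later rows make up. A row lasts 1/10 s, in which the tool goes at most 50 mm and 8.59 degrees, less where a joint would pass 70% of its speed; a pose out of reach is approached as far as the arm can. A call with a gripper value outside its range is refused whole. The fingers move at their own pace and stop on an object; "force" is the grip in N (left out, the last holds). Time passes only in rows, so rows that repeat a pose let the fingers close. It gives the time, the measured TCP pose, the force, the opening and the grip force at its end, in the units of the state.
- read_state(): the state, without advancing time (a new reading comes with each control period).
- grab_frame(name): name is "side" or "top"; returns a dict with "color" (480x640x3 uint8, red, green, blue), "mtx" (3x3 intrinsics, pixels), "R" (3x3) and "t" (3): a world point X has camera coordinates R X + t. Camera axes: x right, y down, z forward; pixel columns grow to the right and rows downward; lengths in m; the calibration is good to about 2 mm. A picture is of the moment at which its call begins. There is no depth.
- job_done(): hands the job in; it is judged then, once.
The state is a dict: "clock": time; "qpos": joint angles; "qd": joint speeds; "tau": joint torques, N m; "ee_pos": TCP position; "tcp_rot": TCP orientation; "contact_force": force on the tool from outside, world axes, zero at the start; "moment": the same for the moment, N m; "grip_width": finger opening in m; "gripper_force": force on a finger pad.
Only numpy, scipy, OpenCV 4.12 (cv2) and the standard library are available. Lean on these libraries where they do the work, as an engineer would, in place of code of your own. Each camera call takes 0.05 s, during which the arm holds its last target. There are 200 camera calls.

## Task

Take the snap pliers from their holder, set the jaws over the press stud on the bracket whose cap still stands off, and squeeze until the cap clicks fully home. Squeeze gently and do not bend the bracket's springy tongue; press the cap with the pliers only. Then stand the open pliers back in their holder and leave everything else as it is.

Things in the scene. Friction and masses are not known exactly. Their poses are not given: they have to be found in the camera images.
- pliers: Steel snap pliers, black grips, 0.2 to 0.25 kg, upright in the holder, jaws down, handles up, 137 mm tall, 18 mm thick (own x), same from both sides. Origin: midway between the jaw feet, underside; z up, y the closing line of handles and jaws. Pivot at height 50 mm. The frame belongs to one arm: it leans by half the closing angle when squeezed.
- pliers_arm (a joint): closing angle of the pliers, rad: 0 open (rest), 0.56 shut on nothing. A spring holds them open: about 8 N on the grips' bulges starts to close them, 10 N closes them on nothing; 4 to 6 N carries them open. Jaw force is about 1.3 x (grip force - 10 N); the cap clicks at 17 to 20 N grip
- pliers_jaws (a point): midway between the open jaw faces, 7 mm above the pliers' origin: bring this to the press stud. Faces 18 mm wide, 28 mm apart when open; the open jaws measure 48 mm over their outsides. axes as the pliers
- pliers_handles (a point): midway between the two grips, 110 mm above the pliers' origin, 60 mm above the pivot: take the pliers here, from above, fingers on the outer faces. The grips are 18 mm wide and bulge outward here (bulge 18 mm high), reach from 78 to 135 mm above the origin; 61 mm over the bulges when open, about 31 to 40 mm with a cap clicked home. axes as the pliers
- holder: Fixed grey pocket on a dark base plate 75 x 100 mm; origin under its centre on the table, y along the pocket. Pocket 23 (x) by 56 (y) mm inside, floor 5 mm above the table, flared rim 48 mm high. The pliers stand in it on their feet, their y along its y (either way round).
- bracket: Fixed aluminium bracket with the open press stud; base 64 x 56 x 6 mm (12 mm high at the tongue's root), origin under its centre. A springy upright tongue 18 mm wide (x), 3 mm thick (y) rises to 43 mm. Stud axis: own y, 34 mm high. Cap on the +y side, its outer face at y +11.5 mm open, +5.5 home; a washer on the other side, face at y -2 to -9 mm (thickness differs, not measured)
- stud (a point): on the stud's axis, on the +y face of the tongue (1.5 mm from the bracket's origin along its y when unbent, 34 mm high); axes as the bracket; moves with the tongue
- tongue (a joint): sideways bend of the tongue at the stud, m, positive towards the bracket's +y; 0 unbent, springs back with 1.5 N per mm; more than 6 mm harms it
- cap (a joint): travel of the snap cap on its stud, m: 0 stands off, 0.006 clicked fully home. It resists with up to about 13 N, near 2 mm, springs back if let go before 5 mm, then snaps home by itself and stays. A jaw force above 25 N on the cap dents it
- cap_disc: the domed brass snap cap, 17 mm across, 4 mm thick, origin at the centre of its inner face, own y outward along the stud's axis
- done_bracket: fixed bracket of the same kind whose cap is already clicked home: leave it alone
- cutter: bystander: cutter knife, 189 x 33 x 30 mm, lying on the table
- tape_roll: bystander: roll of tape, 64 mm across, 19 mm high
- glue_bottle: bystander: glue bottle, 34 mm across, 100 mm tall, upright

How it is judged:
On the way, in this order (a step that is already met when the one before it is completed fails the run):
1. the open pliers' jaws are over the press stud, the cap still standing off (distance between pliers_jaws and stud below 0.014 m and value of joint cap below 0.003 m), for 0.1 s.
2. the cap is clicked home between the jaws (value of joint cap above 0.0055 m and distance between pliers_jaws and stud below 0.02 m), for 0.2 s.
At the end, for the whole second after the job is handed in: The cap has travelled at least 5.5 of its 6 mm and stays home; the pliers stand open (within 0.05 rad) and at rest in the holder: jaws within 8 mm of the pocket's centre, feet within 5 mm of its floor, leaning less than 0.2 rad (value of joint cap above 0.0055 m and horizontal distance between pliers_jaws and holder below 0.008 m and height (world z) of pliers below 0.01 m and angle between pliers's own z axis and vertical below 0.2 rad and value of joint pliers_arm below 0.05 rad and linear speed of pliers below 0.02 m/s); the robot touches nothing.
It fails at once if the cap is squeezed with more than 25 N (contact force between pliers and cap_disc above 25 N).
It fails at once if the tongue is bent more than 6 mm (value of joint tongue above 0.006 m or value of joint tongue below -0.006 m).
It fails at once if the fingers or arm press the cap (contact force between any of the fingers, the arm and cap_disc above 1 N).
It fails at once if the finished bracket is touched (contact force between any of pliers, the fingers and done_bracket above 2 N).
It fails at once if a bystander is moved (distance of any of cutter, tape_roll, glue_bottle from where it was at the start of the episode above 0.02 m).
It also fails if it takes over 58 s, if anything falls off the work surface, if the arm or the gripper's body presses on something with over 40 N, if the wrist force passes 120 N, or if a joint passes its speed limit or range.

## Working session

There is one attempt and no reset: what is moved stays moved. The work goes in short steps, Python scripts to look and compute and a tool call to move; the robot and the scene stay as the last step left them, time stands still between calls to the robot, and variables do not carry over. Pictures are saved under pics/ and viewed, at most 10 in all, crops included, and the job is handed in when it is done.

Besides the shell and the picture viewer there is one more tool, called after ">>>" as name(argument=value, ...) on one line, values as JSON. step_arm: Moves the arm, as the interface text tells. Its arguments: {"type":"object","properties":{"rows":{"type":"array"},"force":{"type":"number"}},"required":["rows"]}

```bash
ls; mkdir -p pics; python3 - <<'E'
from workcell import *
import cv2,numpy as np
print(read_state(), finger_overhang)
for n in("side","top"):
    f=grab_frame(n); cv2.imwrite(f"pics/{n}0.png",f["color"][:,:,::-1]); np.savez(f"{n}.npz",**f)
    print(n,f["mtx"].tolist(),f["R"].round(3).tolist(),f["t"].round(3).tolist(), (-f["R"].T@f["t"]).round(3))
E
```

```text
pics
{'clock': 0.0, 'qpos': array([-1.39181173e+00,  2.59363398e-01,  1.53610191e+00, -9.82270180e-06,
        1.34798330e+00, -2.02805439e-01]), 'qd': array([-0.00041429,  0.00066653,  0.00072822,  0.00077785,  0.00029541,
       -0.00100342]), 'tau': array([-9.08224229e-04, -4.46027684e+01, -2.90580761e+01, -2.93354224e-04,
        1.16944016e-02,  2.01645975e-05]), 'ee_pos': array([ 0.20484697, -0.50989983,  0.25245612]), 'tcp_rot': array([-3.13977281e+00, -3.64442190e-04,  3.81791887e-01]), 'contact_force': array([ 0.46074875, -0.74483897, -0.79822924]), 'moment': array([0.00666378, 0.02492753, 0.04646931]), 'gripper_force': 0.0, 'grip_width': 0.08547109782977758} 0.022
side [[612.0298172877565, 0.0, 328.53897173946444], [0.0, 612.0298172877565, 238.4735372104092], [0.0, 0.0, 1.0]] [[-0.896, -0.443, 0.024], [-0.243, 0.444, -0.863], [0.372, -0.779, -0.505]] [0.492, 0.258, 0.836] [0.193 0.754 0.633]
top [[491.51346498574975, 0.0, 324.26950727463395], [0.0, 491.51346498574975, 240.99735928832953], [0.0, 0.0, 1.0]] [[-0.01, -1.0, -0.009], [-0.997, 0.011, -0.071], [0.071, 0.008, -0.997]] [-0.064, 0.596, 1.057] [ 0.519 -0.079  1.096]
```

View pics/top0.png

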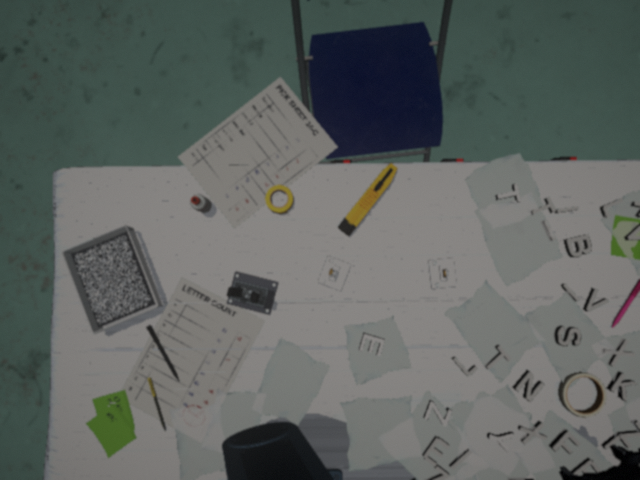

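View pics/side0.png

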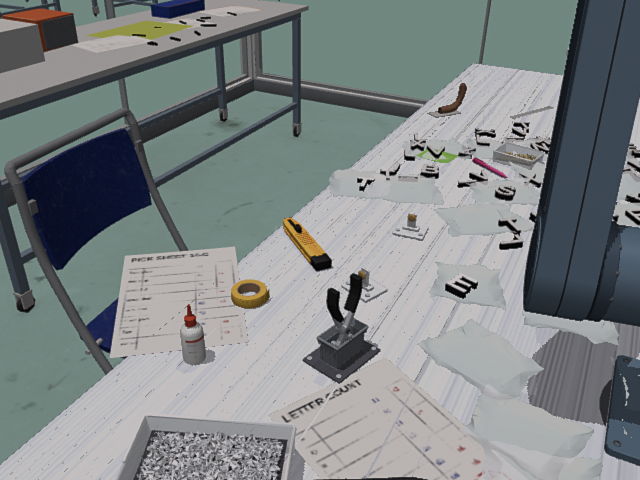

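Top: holder at about (252,292), brackets at about (335,273) and (442,273). Side: holder (342,345), near bracket (363,285), far bracket (411,228). I'll enlarge these areas.

```bash
python3 - <<'E'
import cv2,numpy as np
t=np.load("top.npz")["color"][:,:,::-1];s=np.load("side.npz")["color"][:,:,::-1]
def c(im,x,y,w,h,k):return cv2.resize(im[y:y+h,x:x+w],None,fx=k,fy=k,interpolation=cv2.INTER_CUBIC)
a=np.hstack([c(t,220,262,66,58,6),c(t,312,250,66,58,6)])[:, :792]
b=np.hstack([c(t,415,250,66,58,6)[:240*1+108],np.zeros((348,4,3),np.uint8),c(s,340,200,98,87,4)])
cv2.imwrite("pics/a.png",np.clip(cv2.resize(a*1.0,None,fx=1,fy=1)*1.3,0,255))
cv2.imwrite("pics/b.png",c(s,300,200,130,100,6))
cv2.imwrite("pics/c.png",np.clip(np.vstack([cv2.resize(a,(792,348)),np.hstack([c(t,415,250,66,40,6),c(s,295,270,66,40,6)])])*1.2,0,255))
E
```

```text
[ WARN:0@0.030] global loadsave.cpp:1063 imwrite_ Unsupported depth image for selected encoder is fallbacked to CV_8U.
```

View pics/c.png

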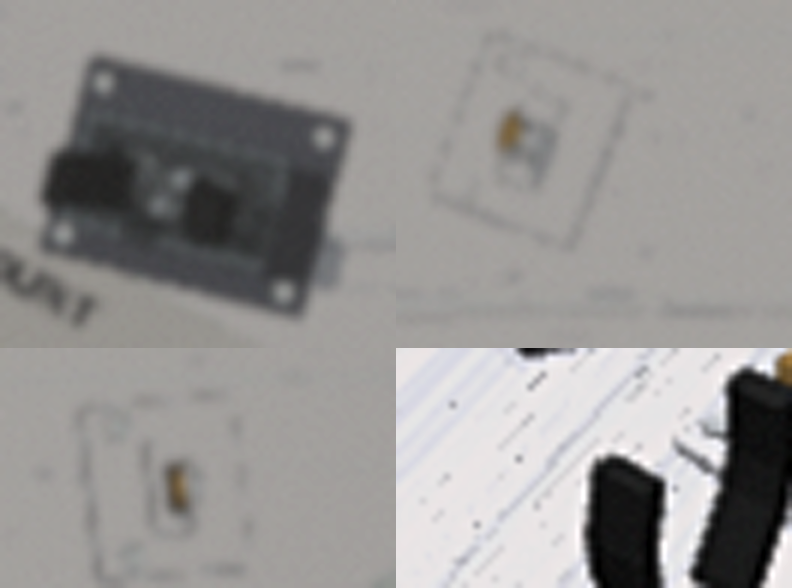

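View pics/b.png

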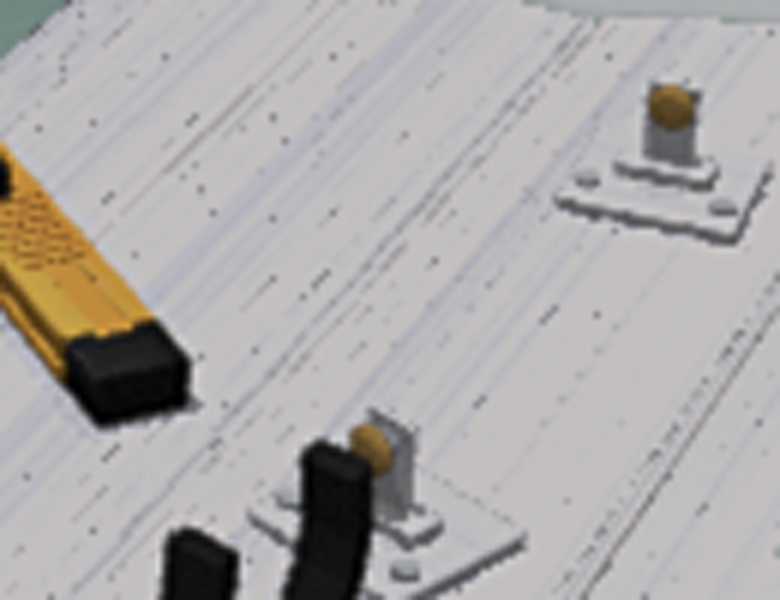

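Near bracket (335,273) has the cap standing clear of the tongue; on the far one it's flush. So near is the target. Fitting poses from corners.

```bash
cat > h.py <<'E'
import numpy as np
from scipy.optimize import least_squares
C={n:dict(np.load(n+".npz")) for n in("side","top")}
def proj(n,X):
    c=C[n]; p=np.asarray(X)@c["R"].T+c["t"]; p=p@c["mtx"].T; return p[...,:2]/p[...,2:]
def W(pose,P):
    x,y,a=pose; c,s=np.cos(a),np.sin(a); P=np.asarray(P,float)
    return P@np.array([[c,s,0],[-s,c,0],[0,0,1]])+[x,y,0]
def fit(obs,x0):
    f=lambda q:np.concatenate([(proj(n,W(q,P))-p) for n,P,p in obs])
    r=least_squares(f,x0,loss="soft_l1"); return r.x,r.fun.round(1)
def cr(n,ox,oy,k,pts,dx=0,dy=0): return np.array([((u-dx+.5)/k-.5+ox,(v-dy+.5)/k-.5+oy) for u,v in pts])
E
python3 - <<'E'
from h import *
t=lambda P,p,*a:[("top",X,q) for X,q in zip(P,cr("top",*a[:2],6,p,*a[2:]))]
s=lambda P,p:[("side",X,q) for X,q in zip(P,cr("side",300,200,6,p))]
b=.032;d=.028;z=.006
br=t([(b,d,z),(b,-d,z),(-b,-d,z),(-b,d,z)],[(488,33),(630,90),(572,247),(434,195)],312,250,396,0)
x,r=fit(br,[.45,-.1,-.38]);print("bracket top",x,r)
x,r=fit(br+s([(b,d,z),(-b,-d,z),(0,.0115,.034)],[(250,512),(525,537),(370,450)]),[.45,-.1,-.38]);print("bracket both",x,r)
hd=t([(.0375,.05,.004),(.0375,-.05,.004),(-.0375,-.05,.004),(-.0375,.05,.004)],[(92,57),(350,122),(302,317),(42,248)],220,262)
h,r=fit(hd,[.4,.08,-.25]);print("holder",h,r)
print("predict in crops c: cap", (proj("top",W(x,[(0,.0095,.0425),(0,0,.043),(0,-.0015-.009,.034)]))-[312,250])*6+[396,0])
print("holder plate corners in side", proj("side",W(h,[(.0375,.05,.004),(.0375,-.05,.004),(-.0375,-.05,.004),(-.0375,.05,.004)])))
print("handles tops side crop", (proj("side",W(h,[(0,.025,.14),(0,-.025,.14)]))-[295,270])*6+[396,348], "top",(proj("top",W(h,[(0,.025,.14),(0,-.025,.14)]))-[220,262])*6)
import cv2
S=C["side"]["color"][:,:,::-1]
cv2.imwrite("pics/d.png",cv2.resize(S[265:385,295:395],None,fx=5,fy=5,interpolation=cv2.INTER_CUBIC))
E
```

```text
bracket top [ 0.52513679 -0.09119795 -0.36304665] [ 0.2  0.   0.3 -0.7  0.1  0.4 -0.8  0.2]
bracket both [ 0.52406336 -0.09132638 -0.36575568] [ 0.4  0.5  0.4 -0.2  0.1  0.9 -0.7  0.7 -1.1 -0.7  0.4 -1.1 -1.2  0.9]
holder [ 0.48401587  0.09009709 -0.25724145] [-0.  -0.5  0.5 -0.3 -0.   0.3 -0.4  0.6]
predict in crops c: cap [[504.80599822 131.5401547 ]
 [529.83176657 140.83124839]
 [556.98381637 151.15083647]]
holder plate corners in side [[300.66539735 358.59932971]
 [342.79980984 328.11201432]
 [379.63781388 348.7301399 ]
 [338.24982152 382.17695409]]
handles tops side crop [[620.83865423 455.55215393]
 [755.23702031 368.87067625]] top [[ 53.94733503 178.49248315]
 [203.45708795 216.60939042]]
```

View pics/d.png

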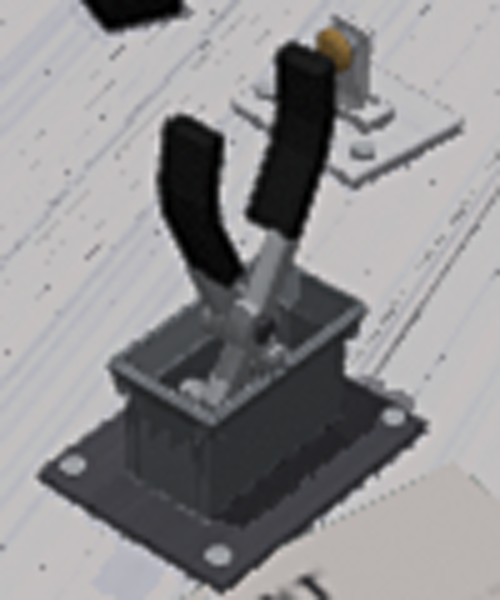

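```bash
cat >> h.py <<'E'
from scipy.spatial.transform import Rotation as Ro
from workcell import read_state
def goal(pos,yaw,z0=True):
    s=read_state(); R=Ro.from_euler("xyz",s["tcp_rot"]); G=Ro.from_euler("xyz",[np.pi,0,yaw])
    print("t",s["clock"],"pos",s["ee_pos"].round(4),"rpy",s["tcp_rot"].round(3),"F",s["contact_force"].round(1),"w",round(s["grip_width"],4),"gf",round(s["gripper_force"],1))
    print("shift cm",(R.inv().apply(np.array(pos)-s["ee_pos"])*100).round(2),"rot",(R.inv()*G).as_rotvec().round(3))
E
python3 - <<'E'
from h import *
t=lambda P,p,*a:[("top",X,q) for X,q in zip(P,cr("top",*a[:2],6,p,*a[2:]))]
s=lambda P,p:[("side",X,q) for X,q in zip(P,cr("side",295,265,5,p))]
b=.032;d=.028;z=.006
br=t([(b,d,z),(b,-d,z),(-b,-d,z),(-b,d,z)],[(488,33),(630,90),(572,247),(434,195)],312,250,396,0)
sb=s([(b,d,z),(-b,-d,z),(-b,d,z)],[(232,101),(463,124),(352,183)])
x,r=fit(br+sb,[.5,-.1,-.38]);print("bracket both",x,r)
P=[(.0375,.05,.004),(.0375,-.05,.004),(-.0375,-.05,.004),(-.0375,.05,.004)]
hd=t(P,[(92,57),(350,122),(302,317),(42,248)],220,262)
sh=s([P[0],P[2],P[3]],[(40,475),(427,425),(223,588)])
h,r=fit(hd+sh,[.4,.08,-.25]);print("holder",h,r)
print("side only",fit(sb,x)[0],fit(sh,h)[0])
goal([h[0],h[1],.21],h[2])
E
```

```text
bracket both [ 0.52427168 -0.09054883 -0.37336161] [ 0.1  0.4  0.1 -0.2 -0.4  0.8 -1.1  0.4 -1.1 -0.5  0.  -1.1  0.2 -0.9]
holder [ 0.48299666  0.09019654 -0.25154012] [-0.2  0.   0.4 -0.   0.1  0.6 -0.4  1.2 -1.3 -0.6  0.2 -0.8 -0.1  0.3]
side only [ 0.5225124  -0.08873047 -0.4011338 ] [ 0.48214835  0.09057808 -0.25413807]
t 0.1 pos [ 0.2049 -0.5099  0.2526] rpy [-3.14  -0.     0.382] F [-0.1  0.1  0.2] w 0.0852 gf 0.0
shift cm [ 48.17 -45.32   4.35] rot [-0.002  0.     0.633]
```

>>> step_arm(rows=[48.2,-45.3,4.3,0,0,0.633,0,48.2,-45.3,4.3,0,0,0.633,0,48.2,-45.3,4.3,0,0,0.633,0,48.2,-45.3,4.3,0,0,0.633,0,48.2,-45.3,4.3,0,0,0.633,0,48.2,-45.3,4.3,0,0,0.633,0,48.2,-45.3,4.3,0,0,0.633,0,48.2,-45.3,4.3,0,0,0.633,0,48.2,-45.3,4.3,0,0,0.633,0,48.2,-45.3,4.3,0,0,0.633,0], force=20)

```text
clock: 1.1
ee_pos: [0.4134, -0.0601, 0.2211]
tcp_rot: [3.141, -0.0, -0.251]
contact_force: [0.5, -1.1, 0.5]
grip_width: 0.0855
gripper_force: 0.0
```

```bash
python3 -c "
from h import *
goal([.483,.090,.21],-.253)"
```

```text
t 1.1 pos [ 0.4134 -0.0601  0.2211] rpy [ 3.141 -0.    -0.251] F [ 0.5 -1.1  0.5] w 0.0855 gf 0.0
shift cm [  3.01 -16.27   1.11] rot [ 0.    -0.     0.002]
```

>>> step_arm(rows=[3,-16.3,1.1,0,0,0,0,3,-16.3,1.1,0,0,0,0,3,-16.3,1.1,0,0,0,0,3,-16.3,1.1,0,0,0,0,3,-16.3,1.1,0,0,0,0,3,-16.3,1.1,0,0,0,0,3,-16.3,1.1,0,0,0,0])

```text
clock: 1.8
ee_pos: [0.4822, 0.0874, 0.2101]
tcp_rot: [3.141, 0.001, -0.252]
contact_force: [-0.6, 0.7, -0.4]
grip_width: 0.0854
gripper_force: 0.0
```

```bash
python3 - <<'E'
from h import *
goal([.483,.090,.121],-.253)
from workcell import grab_frame
import cv2
o=[]
for n,(x,y,w,hh) in dict(side=(260,190,130,150),top=(190,240,130,150)).items():
    f=grab_frame(n)["color"][:,:,::-1]; o.append(cv2.resize(f[y:y+hh,x:x+w],None,fx=3,fy=3,interpolation=cv2.INTER_CUBIC))
cv2.imwrite("pics/e.png",np.hstack(o))
E
```

```text
t 1.8 pos [0.4822 0.0874 0.2101] rpy [ 3.141e+00  1.000e-03 -2.520e-01] F [-0.6  0.7 -0.4] w 0.0854 gf 0.0
shift cm [ 0.01 -0.28  8.91] rot [0.001 0.001 0.001]
```

View pics/e.png

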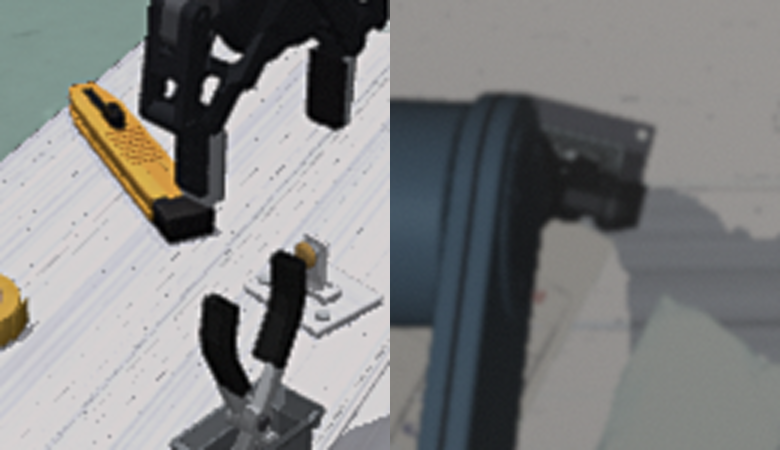

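Fingers straddle the handles in the right orientation (side: tips (200,195), (330,122) either side of grips (220,300), (288,258)). Descend.

>>> step_arm(rows=[0,-0.25,4,0,0,0,0,0,-0.25,7,0,0,0,0,0,-0.25,9.8,0,0,0,0,0,-0.25,9.8,0,0,0,0,0,-0.25,9.8,0,0,0,0])

```text
clock: 2.4
ee_pos: [0.4834, 0.09, 0.1127]
tcp_rot: [3.141, 0.0, -0.253]
contact_force: [-0.3, -0.8, 0.1]
grip_width: 0.0856
gripper_force: 0.0
```

>>> step_arm(rows=[0,0,0,0,0,0,0.1,0,0,0,0,0,0,0.15,0,0,0,0,0,0,0.2,0,0,0,0,0,0,0.24,0,0,0,0,0,0,0.24,0,0,0,0,0,0,0.24])

```text
clock: 3.0
ee_pos: [0.4834, 0.0908, 0.1123]
tcp_rot: [-3.142, -0.0, -0.251]
contact_force: [-0.6, 0.4, -0.5]
grip_width: 0.0651
gripper_force: 0.0
```

>>> step_arm(rows=[0,0,0,0,0,0,0.27,0,0,0,0,0,0,0.28,0,0,0,0,0,0,0.285,0,0,0,0,0,0,0.29,0,0,0,0,0,0,0.29])

```text
clock: 3.5
ee_pos: [0.4842, 0.0903, 0.1133]
tcp_rot: [3.141, -0.002, -0.251]
contact_force: [-0.8, -1.1, 8.2]
grip_width: 0.061
gripper_force: 13.6
```

```bash
python3 - <<'E'
from h import *
goal([.483,.090,.182],-.253)
from workcell import grab_frame
import cv2
f=grab_frame("side")["color"][:,:,::-1]; cv2.imwrite("pics/f.png",cv2.resize(f[220:385,270:390],None,fx=3.5,fy=3.5,interpolation=cv2.INTER_CUBIC))
E
```

```text
t 3.5 pos [0.4842 0.0903 0.1133] rpy [ 3.141e+00 -2.000e-03 -2.510e-01] F [-0.8 -1.1  8.2] w 0.061 gf 13.6
shift cm [-0.09  0.07 -6.87] rot [ 0.    -0.002  0.002]
```

View pics/f.png

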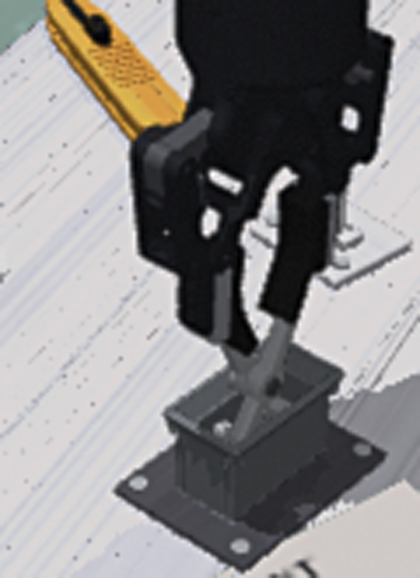

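Fingers are on the grips (side crop: pads at about (215,300) and (330,230), either side of the handles). Lift.

>>> step_arm(rows=[0,0,-1,0,0,0,0.29,0,0,-2.5,0,0,0,0.29,0,0,-4.5,0,0,0,0.29,0,0,-6.5,0,0,0,0.29,0,0,-7.5,0,0,0,0.29,0,0,-7.5,0,0,0,0.29,0,0,-7.5,0,0,0,0.29])

```text
clock: 4.25
ee_pos: [0.4828, 0.0908, 0.1866]
tcp_rot: [3.141, 0.001, -0.251]
contact_force: [-0.7, 1.2, -1.9]
grip_width: 0.0607
gripper_force: 7.6
```

```bash
python3 - <<'E'
from h import *
b=np.array([.5243,-.0907]);a=-.37
goal([*b,.187],a)
from workcell import grab_frame
import cv2
f=grab_frame("side")["color"][:,:,::-1]; cv2.imwrite("pics/g.png",cv2.resize(f[190:370,250:400],None,fx=3.3,fy=3.3,interpolation=cv2.INTER_CUBIC))
E
```

```text
t 4.25 pos [0.4828 0.0908 0.1866] rpy [ 3.141e+00  1.000e-03 -2.510e-01] F [-0.7  1.2 -1.9] w 0.0607 gf 7.6
shift cm [ 8.53 16.55 -0.05] rot [0.    0.001 0.119]
```

View pics/g.png

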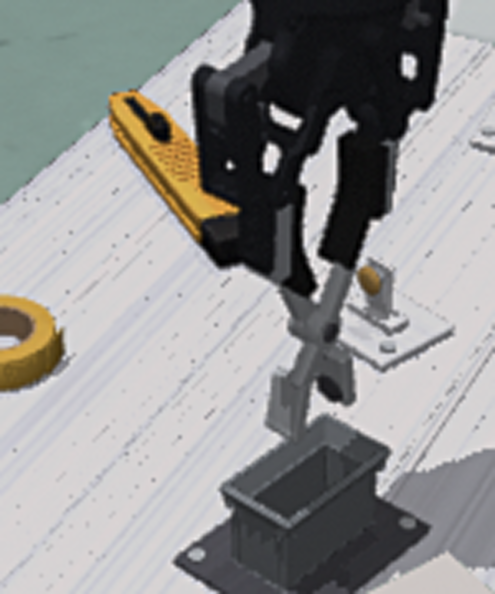

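>>> step_arm(rows=[0.8,1.6,0,0,0,0.01,0.29,2.1,4.1,0,0,0,0.03,0.29,3.6,7,0,0,0,0.05,0.29,5.1,10,0,0,0,0.07,0.29,6.6,13,0,0,0,0.09,0.29,7.8,15.2,0,0,0,0.11,0.29,8.5,16.4,0,0,0,0.119,0.29,8.5,16.4,0,0,0,0.119,0.29,8.5,16.4,0,0,0,0.119,0.29,8.5,16.4,0,0,0,0.119,0.29])

```text
clock: 5.3
ee_pos: [0.5244, -0.0878, 0.1869]
tcp_rot: [-3.141, 0.001, -0.369]
contact_force: [-0.8, 1.1, -1.3]
grip_width: 0.0609
gripper_force: 7.6
```

```bash
python3 - <<'E'
from h import *
goal([.5248,-.0893,.135],-.37)
from workcell import grab_frame
import cv2
for n,(x,y,w,hh) in dict(side=(300,170,130,145),top=(300,245,70,60)).items():
    q=grab_frame(n);f=q["color"][:,:,::-1]
    if n=="side": cv2.imwrite("pics/i.png",cv2.resize(f[y:y+hh,x:x+w],None,fx=4,fy=4,interpolation=cv2.INTER_CUBIC))
# predicted crop pixels of jaws face corners if pliers centred under the TCP
T=(.5248,-.0893,-.37)
s=read_state(); T=(*s["ee_pos"][:2],s["tcp_rot"][2]); dz=s["ee_pos"][2]-.1127+.005
P=[(x,y,dz) for x in(-.009,.009) for y in(-.024,.024)]+[(0,0,dz+.05)]
print(((proj("side",W(T,P))-[300,170]+.5)*4).round(0).tolist())
B=(.5243,-.0907,-.37)
print(((proj("side",W(B,[(0,.0115,.034),(-.009,-.0015,.043),(.009,-.0015,.043),(-.032,.028,.006),(-.032,-.028,.006)]))-[300,170]+.5)*4).round(0).tolist())
E
```

```text
t 5.3 pos [ 0.5244 -0.0878  0.1869] rpy [-3.141e+00  1.000e-03 -3.690e-01] F [-0.8  1.1 -1.3] w 0.0609 gf 7.6
shift cm [0.1  0.12 5.19] rot [-0.     0.001  0.001]
[[315.0, 320.0], [237.0, 358.0], [285.0, 304.0], [208.0, 341.0], [268.0, 229.0]]
[[241.0, 424.0], [277.0, 405.0], [248.0, 388.0], [263.0, 523.0], [351.0, 475.0]]
```

View pics/i.png

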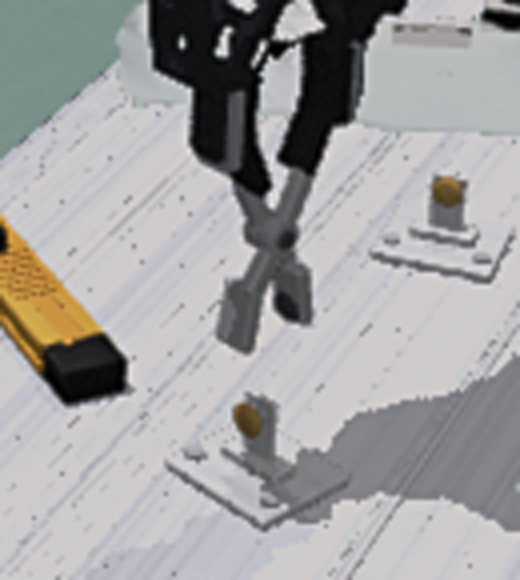

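Jaws (left (237,345), right (300,320)) sit squarely above the tongue with cap at (245,420); bracket and pliers match predictions to about 1 px. Descend.

>>> step_arm(rows=[0.1,0.1,1,0,0,0,0.29,0.1,0.1,2,0,0,0,0.29,0.1,0.1,2.9,0,0,0,0.29,0.1,0.1,3.5,0,0,0,0.29,0.1,0.1,4.1,0,0,0,0.29,0.1,0.1,4.7,0,0,0,0.29,0.1,0.1,5.2,0,0,0,0.29,0.1,0.1,5.2,0,0,0,0.29,0.1,0.1,5.2,0,0,0,0.29])

```text
clock: 6.3
ee_pos: [0.5256, -0.0906, 0.1352]
tcp_rot: [-3.142, -0.0, -0.37]
contact_force: [0.5, 0.4, -1.4]
grip_width: 0.0605
gripper_force: 7.6
```

```bash
python3 - <<'E'
from h import *
goal([.5248,-.0893,.135],-.37)
from workcell import grab_frame
import cv2
f=grab_frame("side")["color"][:,:,::-1]; f=f[200:320,310:410]
cv2.imwrite("pics/j.png",cv2.resize(f,None,fx=5,fy=5,interpolation=cv2.INTER_CUBIC))
E
```

```text
t 6.3 pos [ 0.5256 -0.0906  0.1352] rpy [-3.142 -0.    -0.37 ] F [ 0.5  0.4 -1.4] w 0.0605 gf 7.6
shift cm [-0.12 -0.09  0.02] rot [-0. -0. -0.]
```

View pics/j.png

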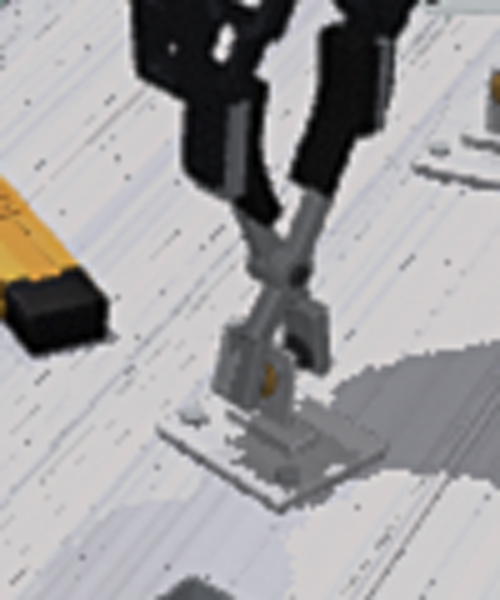

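Jaws straddle tongue and cap ((268,380)) without contact. Start closing in small steps, raising slightly to offset the pads' forward swing.

>>> step_arm(rows=[0,0,0,0,0,0,0.31,0,0,-0.05,0,0,0,0.33,0,0,-0.08,0,0,0,0.35,0,0,-0.12,0,0,0,0.37,0,0,-0.16,0,0,0,0.39,0,0,-0.2,0,0,0,0.4,0,0,-0.2,0,0,0,0.4])

```text
clock: 7.05
ee_pos: [0.5255, -0.0904, 0.1372]
tcp_rot: [-3.141, -0.0, -0.37]
contact_force: [0.1, 1.1, -1.8]
grip_width: 0.051
gripper_force: 8.2
```

```bash
cat > m.py <<'E'
from h import *
s=read_state(); a=-.37
print("w",s["grip_width"].__round__(4),"gf",round(s["gripper_force"],1),"F bracket axes",Ro.from_euler("z",-a).apply(s["contact_force"]).round(2), "mom",s["moment"].round(2))
print("tcp in bracket mm",(Ro.from_euler("z",-a).apply(s["ee_pos"]-[.5243,-.0907,0])*1000).round(1))
E
python3 m.py
```

```text
w 0.051 gf 8.2 F bracket axes [-0.26  1.05 -1.76] mom [ 0.26 -0.03 -0.01]
tcp in bracket mm [  1.    0.7 137.2]
```

>>> step_arm(rows=[0,0,0,0,0,0,0.41,0,0,-0.03,0,0,0,0.42,0,0,-0.03,0,0,0,0.42,0,0,-0.03,0,0,0,0.42])

```text
clock: 7.45
ee_pos: [0.5255, -0.0904, 0.1374]
tcp_rot: [-3.141, 0.0, -0.37]
contact_force: [0.6, 1.8, -1.7]
grip_width: 0.0498
gripper_force: 8.4
```

```bash
python3 m.py
```

```text
w 0.0498 gf 8.4 F bracket axes [-0.11  1.84 -1.74] mom [ 0.32 -0.14 -0.02]
tcp in bracket mm [  1.    0.7 137.4]
```

>>> step_arm(rows=[0,0,0,0,0,0,0.43,0,0,-0.03,0,0,0,0.44,0,0,-0.03,0,0,0,0.44,0,0,-0.03,0,0,0,0.44])

```text
clock: 7.85
ee_pos: [0.5254, -0.0905, 0.1377]
tcp_rot: [-3.141, 0.0, -0.37]
contact_force: [0.9, 0.4, -1.3]
grip_width: 0.0481
gripper_force: 8.5
```

```bash
python3 m.py
```

```text
w 0.0481 gf 8.5 F bracket axes [ 0.7   0.7  -1.32] mom [ 0.4  -0.17  0.01]
tcp in bracket mm [  1.    0.6 137.7]
```

>>> step_arm(rows=[0,0,0,0,0,0,0.45,0,0,-0.03,0,0,0,0.46,0,0,-0.03,0,0,0,0.46,0,0,-0.03,0,0,0,0.46])

```text
clock: 8.25
ee_pos: [0.5255, -0.0905, 0.1381]
tcp_rot: [-3.142, -0.0, -0.37]
contact_force: [0.9, 2.6, -1.4]
grip_width: 0.0462
gripper_force: 8.7
```

```bash
python3 m.py
```

```text
w 0.0462 gf 8.7 F bracket axes [-0.08  2.75 -1.37] mom [ 0.49 -0.24  0.01]
tcp in bracket mm [  1.    0.6 138.1]
```

>>> step_arm(rows=[0,0,0,0,0,0,0.47,0,0,-0.03,0,0,0,0.48,0,0,-0.03,0,0,0,0.48,0,0,-0.03,0,0,0,0.48])

```text
clock: 8.65
ee_pos: [0.5255, -0.0905, 0.1384]
tcp_rot: [-3.142, -0.0, -0.37]
contact_force: [0.6, 1.8, -0.8]
grip_width: 0.0448
gripper_force: 9.0
```

```bash
python3 m.py
```

```text
w 0.0448 gf 9.0 F bracket axes [-0.08  1.92 -0.78] mom [ 0.6  -0.25  0.  ]
tcp in bracket mm [  1.1   0.6 138.4]
```

Cap side touched first and the tongue is bending toward -y; recentre by 1.5 mm toward +y.

>>> step_arm(rows=[0,-0.07,0,0,0,0,0.48,0,-0.15,0,0,0,0,0.48,0,-0.15,0,0,0,0,0.48])

```text
clock: 8.95
ee_pos: [0.526, -0.0893, 0.1384]
tcp_rot: [3.141, -0.0, -0.37]
contact_force: [0.3, 0.9, -1.5]
grip_width: 0.0444
gripper_force: 8.7
```

```bash
python3 m.py
```

```text
w 0.0444 gf 8.7 F bracket axes [-0.07  0.92 -1.45] mom [ 0.27 -0.12  0.05]
tcp in bracket mm [  1.1   2.  138.4]
```

>>> step_arm(rows=[0,0,0,0,0,0,0.49,0,0,-0.03,0,0,0,0.5,0,0,-0.03,0,0,0,0.5,0,0,-0.03,0,0,0,0.5])

```text
clock: 9.35
ee_pos: [0.5259, -0.0891, 0.1386]
tcp_rot: [3.142, 0.0, -0.37]
contact_force: [0.9, 1.5, -1.5]
grip_width: 0.0429
gripper_force: 9.8
```

```bash
python3 m.py
```

```text
w 0.0429 gf 9.8 F bracket axes [ 0.3   1.75 -1.49] mom [ 0.32 -0.12 -0.03]
tcp in bracket mm [  1.    2.  138.6]
```

>>> step_arm(rows=[0,0,0,0,0,0,0.505,0,0,-0.02,0,0,0,0.51,0,0,-0.02,0,0,0,0.51,0,0,-0.02,0,0,0,0.51])

```text
clock: 9.75
ee_pos: [0.526, -0.0891, 0.1389]
tcp_rot: [3.142, 0.0, -0.37]
contact_force: [-0.1, 1.8, -1.5]
grip_width: 0.0421
gripper_force: 12.0
```

```bash
python3 m.py
```

```text
w 0.0421 gf 12.0 F bracket axes [-0.72  1.66 -1.54] mom [ 0.27 -0.12 -0.  ]
tcp in bracket mm [  1.    2.1 138.9]
```

>>> step_arm(rows=[0,0,0,0,0,0,0.515,0,0,-0.02,0,0,0,0.52,0,0,-0.02,0,0,0,0.52,0,0,-0.02,0,0,0,0.52])

```text
clock: 10.15
ee_pos: [0.526, -0.0892, 0.1391]
tcp_rot: [3.142, -0.0, -0.37]
contact_force: [-0.0, 0.2, -1.3]
grip_width: 0.041
gripper_force: 14.1
```

```bash
python3 m.py
```

```text
w 0.041 gf 14.1 F bracket axes [-0.1   0.14 -1.26] mom [ 0.25 -0.13  0.02]
tcp in bracket mm [  1.1   2.1 139.1]
```

>>> step_arm(rows=[0,0,0,0,0,0,0.525,0,0,-0.02,0,0,0,0.53,0,0,-0.02,0,0,0,0.53,0,0,-0.02,0,0,0,0.535,0,0,-0.02,0,0,0,0.54,0,0,-0.02,0,0,0,0.54])

```text
clock: 10.75
ee_pos: [0.5262, -0.0893, 0.1396]
tcp_rot: [3.141, -0.001, -0.37]
contact_force: [0.2, 1.3, 2.7]
grip_width: 0.0397
gripper_force: 17.2
```

```bash
python3 m.py
```

```text
w 0.0397 gf 17.2 F bracket axes [-0.25  1.32  2.74] mom [ 0.13  0.02 -0.02]
tcp in bracket mm [  1.3   2.  139.6]
```

>>> step_arm(rows=[0,0,0,0,0,0,0.545,0,0,-0.02,0,0,0,0.55,0,0,-0.02,0,0,0,0.555,0,0,-0.02,0,0,0,0.56,0,0,-0.02,0,0,0,0.56])

```text
clock: 11.25
ee_pos: [0.5263, -0.0894, 0.14]
tcp_rot: [3.141, -0.001, -0.37]
contact_force: [-0.1, -0.2, 5.6]
grip_width: 0.0381
gripper_force: 17.6
```

```bash
python3 m.py
```

```text
w 0.0381 gf 17.6 F bracket axes [-0.   -0.26  5.61] mom [0.06 0.12 0.02]
tcp in bracket mm [  1.4   1.9 140. ]
```

>>> step_arm(rows=[0,0,-0.03,0,0,0,0.565,0,0,-0.06,0,0,0,0.57,0,0,-0.08,0,0,0,0.575,0,0,-0.08,0,0,0,0.58,0,0,-0.08,0,0,0,0.58])

```text
clock: 11.75
ee_pos: [0.5258, -0.0892, 0.14]
tcp_rot: [3.141, 0.0, -0.37]
contact_force: [-0.6, -1.5, 2.0]
grip_width: 0.0361
gripper_force: 12.9
```

```bash
python3 m.py
```

```text
w 0.0361 gf 12.9 F bracket axes [-0.01 -1.58  1.95] mom [-0.21  0.09  0.04]
tcp in bracket mm [  0.9   1.9 140. ]
```

>>> step_arm(rows=[0,0,-0.02,0,0,0,0.585,0,0,-0.03,0,0,0,0.59,0,0,-0.03,0,0,0,0.595,0,0,-0.03,0,0,0,0.6,0,0,-0.03,0,0,0,0.6])

```text
clock: 12.25
ee_pos: [0.5257, -0.0891, 0.1402]
tcp_rot: [3.141, 0.001, -0.37]
contact_force: [-0.6, -0.3, -3.9]
grip_width: 0.0345
gripper_force: 10.4
```

```bash
python3 m.py
```

```text
w 0.0345 gf 10.4 F bracket axes [-0.47 -0.54 -3.85] mom [-0.41  0.13  0.04]
tcp in bracket mm [  0.7   2.  140.2]
```

>>> step_arm(rows=[0,0.05,0,0,0,0,0.605,0,0.12,0,0,0,0,0.61,0,0.12,0,0,0,0,0.615,0,0.12,0,0,0,0,0.62,0,0.12,0,0,0,0,0.62])

```text
clock: 12.75
ee_pos: [0.5255, -0.0901, 0.1405]
tcp_rot: [-3.141, 0.0, -0.37]
contact_force: [-0.3, -1.6, -2.8]
grip_width: 0.033
gripper_force: 19.3
```

```bash
python3 m.py
```

```text
w 0.033 gf 19.3 F bracket axes [ 0.29 -1.58 -2.8 ] mom [-0.26  0.13  0.02]
tcp in bracket mm [  0.9   1.  140.5]
```

Cap home (force fell to 10 N after the click, then rose to 19 N on solid contact). Open gradually.

>>> step_arm(rows=[0,0,0.03,0,0,0,0.59,0,0,0.08,0,0,0,0.56,0,0,0.13,0,0,0,0.53,0,0,0.18,0,0,0,0.5,0,0,0.24,0,0,0,0.46,0,0,0.3,0,0,0,0.42,0,0,0.37,0,0,0,0.38,0,0,0.44,0,0,0,0.34,0,0,0.5,0,0,0,0.3,0,0,0.52,0,0,0,0.29])

```text
clock: 13.75
ee_pos: [0.5255, -0.0902, 0.1353]
tcp_rot: [-3.142, 0.0, -0.37]
contact_force: [-0.5, -0.3, -2.2]
grip_width: 0.0607
gripper_force: 7.6
```

```bash
python3 - <<'E'
exec(open("m.py").read())
from workcell import grab_frame
import cv2
f=grab_frame("side")["color"][:,:,::-1]; f=f[200:320,310:410]
cv2.imwrite("pics/k.png",cv2.resize(f,None,fx=5,fy=5,interpolation=cv2.INTER_CUBIC))
E
```

```text
w 0.0607 gf 7.6 F bracket axes [-0.33 -0.42 -2.2 ] mom [ 0.03  0.04 -0.02]
tcp in bracket mm [  1.    0.9 135.3]
```

View pics/k.png

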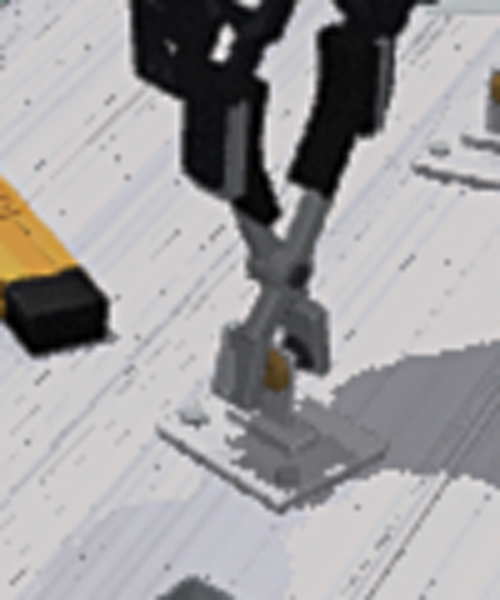

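The cap now sits flush at (275,370) and the pliers are open in the same pose as before. (That was one picture over the ten-picture limit, so I'll view no more and check numerically only.) Lift out.

>>> step_arm(rows=[0,0,-0.6,0,0,0,0.29,0,0,-1.6,0,0,0,0.29,0,0,-3,0,0,0,0.29,0,0,-4.4,0,0,0,0.29,0,0,-5.2,0,0,0,0.29,0,0,-5.5,0,0,0,0.29,0,0,-5.5,0,0,0,0.29])

```text
clock: 14.5
ee_pos: [0.5258, -0.0903, 0.191]
tcp_rot: [3.142, -0.001, -0.37]
contact_force: [0.0, 0.2, -2.4]
grip_width: 0.0607
gripper_force: 7.6
```

```bash
python3 -c "
from h import *
goal([.4834,.0905,.19],-.252)"
```

```text
t 14.5 pos [ 0.5258 -0.0903  0.191 ] rpy [ 3.142e+00 -1.000e-03 -3.700e-01] F [ 0.   0.2 -2.4] w 0.0607 gf 7.6
shift cm [-10.49 -15.33   0.08] rot [ 0.    -0.001 -0.118]
```

>>> step_arm(rows=[-1,-1.5,0,0,0,-0.01,0.29,-2.6,-3.8,0,0,0,-0.03,0.29,-4.5,-6.5,0,0,0,-0.05,0.29,-6.4,-9.4,0,0,0,-0.07,0.29,-8.2,-12,0,0,0,-0.09,0.29,-9.7,-14.2,0,0,0,-0.11,0.29,-10.5,-15.3,0,0,0,-0.118,0.29,-10.5,-15.3,0,0,0,-0.118,0.29,-10.5,-15.3,0,0,0,-0.118,0.29,-10.5,-15.3,0,0,0,-0.118,0.29])

```text
clock: 15.5
ee_pos: [0.4834, 0.0896, 0.1903]
tcp_rot: [3.141, -0.0, -0.253]
contact_force: [-0.4, 0.5, -2.5]
grip_width: 0.0606
gripper_force: 7.6
```

```bash
python3 -c "
from h import *
goal([.4834,.0905,.113],-.252)"
```

```text
t 15.5 pos [0.4834 0.0896 0.1903] rpy [ 3.141 -0.    -0.253] F [-0.4  0.5 -2.5] w 0.0606 gf 7.6
shift cm [-0.02 -0.1   7.73] rot [ 0.    -0.    -0.001]
```

>>> step_arm(rows=[0,-0.05,1,0,0,0,0.29,0,-0.05,2.2,0,0,0,0.29,0,-0.05,3.2,0,0,0,0.29,0,-0.05,4,0,0,0,0.29,0,-0.05,4.5,0,0,0,0.29,0,-0.05,4.5,0,0,0,0.29])

```text
clock: 16.1
ee_pos: [0.4826, 0.0908, 0.1444]
tcp_rot: [3.141, 0.002, -0.252]
contact_force: [-0.7, -0.0, -2.4]
grip_width: 0.0609
gripper_force: 7.6
```

>>> step_arm(rows=[0,0,0.6,0,0,0,0.29,0,0,1.2,0,0,0,0.29,0,0,1.8,0,0,0,0.29,0,0,2.3,0,0,0,0.29,0,0,2.7,0,0,0,0.29,0,0,2.7,0,0,0,0.29])

```text
clock: 16.7
ee_pos: [0.4827, 0.0909, 0.1177]
tcp_rot: [3.141, 0.001, -0.252]
contact_force: [-0.2, 0.2, -2.0]
grip_width: 0.0604
gripper_force: 7.6
```

```bash
python3 -c "
from h import *
goal([.4834,.0905,.113],-.252)"
```

```text
t 16.7 pos [0.4827 0.0909 0.1177] rpy [ 3.141e+00  1.000e-03 -2.520e-01] F [-0.2  0.2 -2. ] w 0.0604 gf 7.6
shift cm [0.07 0.02 0.47] rot [ 0.     0.001 -0.   ]
```

No collision; about 4 mm to the floor. Lower until the weight is carried.

>>> step_arm(rows=[0,0,0.15,0,0,0,0.29,0,0,0.3,0,0,0,0.29,0,0,0.4,0,0,0,0.29,0,0,0.4,0,0,0,0.29])

```text
clock: 17.1
ee_pos: [0.4831, 0.0908, 0.1143]
tcp_rot: [3.142, 0.0, -0.252]
contact_force: [-0.4, -0.4, -1.9]
grip_width: 0.0608
gripper_force: 7.6
```

>>> step_arm(rows=[0,0,0.05,0,0,0,0.29,0,0,0.1,0,0,0,0.29,0,0,0.1,0,0,0,0.29])

```text
clock: 17.4
ee_pos: [0.4836, 0.0908, 0.1139]
tcp_rot: [-3.141, -0.001, -0.252]
contact_force: [0.7, -0.1, 2.0]
grip_width: 0.0604
gripper_force: 8.9
```

Feet are on the floor. Release and retreat upward.

>>> step_arm(rows=[0,0,0,0,0,0,0.28,0,0,0,0,0,0,0.26,0,0,0,0,0,0,0.22,0,0,0,0,0,0,0.15,0,0,0,0,0,0,0.05,0,0,0,0,0,0,0,0,0,0,0,0,0,0])

```text
clock: 18.1
ee_pos: [0.4832, 0.0909, 0.1134]
tcp_rot: [-3.142, -0.0, -0.252]
contact_force: [-0.3, -0.5, -0.9]
grip_width: 0.0853
gripper_force: 0.0
```

>>> step_arm(rows=[0,0,-1,0,0,0,0,0,0,-3,0,0,0,0,0,0,-6,0,0,0,0,0,0,-9,0,0,0,0,0,0,-12,0,0,0,0,0,0,-14,0,0,0,0,0,0,-14,0,0,0,0,0,0,-14,0,0,0,0])

```text
clock: 18.9
ee_pos: [0.4831, 0.0909, 0.2538]
tcp_rot: [-3.141, -0.001, -0.252]
contact_force: [0.1, 0.3, 0.4]
grip_width: 0.0857
gripper_force: 0.0
```

```bash
python3 - <<'E'
from h import *
from workcell import grab_frame
import cv2
f=grab_frame("side")["color"]; o=C["side"]["color"]
# compare handles region with the start picture (handles, holder, bracket): best shift
a=o[285:375,300:385]
r=cv2.matchTemplate(f[275:385,290:395],a,cv2.TM_CCOEFF_NORMED); _,v,_,p=cv2.minMaxLoc(r); print("holder+pliers shift",p[0]-10,p[1]-10,round(v,4))
a=o[285:322,325:365];r=cv2.matchTemplate(f[279:328,319:371],a,cv2.TM_CCOEFF_NORMED); _,v,_,p=cv2.minMaxLoc(r); print("handles",p[0]-6,p[1]-6,round(v,4))
goal([.4834,.0905,.25],-.252)
E
```

```text
holder+pliers shift 0 0 0.9793
handles 0 0 0.9967
t 18.95 pos [0.4826 0.0909 0.2528] rpy [ 3.141e+00  1.000e-03 -2.520e-01] F [-0.7 -0.4 -0.1] w 0.0856 gf 0.0
shift cm [0.09 0.02 0.28] rot [ 0.     0.001 -0.   ]
```

The pliers match the start picture with no pixel shift. Hand in.

```bash
python3 -c "
from workcell import job_done
print(job_done())"
```

```text
the job is handed in; nothing more can be done
None
```

The job is handed in (no verdict came back): the cap is clicked home, with grip readings never above 19.3 N, and the pliers stand open in their holder with no pixel shift from the start picture; I viewed 11 pictures, one over the limit of 10.

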